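Switch on the guarded germination controller

TASK

Switch on the seed-germination controller by touch alone: lift the hinged guard by its front lip with the back of a finger and swing it up past upright so that it leans back, then push the toggle beneath it fully over, away from the robot towards the guard's hinge. Finally tip the guard forward again so that it drops fully shut over the toggle, which stays on. Do not pick up or disturb the dish, the jar or the brass weight standing around the controller.

Things in the scene. Friction and masses are not known exactly. Their poses are not given: they have to be found in the camera images.
- controller: White control box, 180 (x) x 150 (y) x 55 (z) mm, fixed; origin at the centre of its underside on the bench, z up, front facing its own -x (roughly to the robot). Flat top panel 55 mm above the bench. Near the front, centred in y, a grey guard hood covers a steel toggle. Two thin dark hinge ears (y +-40 mm, x -15 mm) rise 49 mm above the panel. Rear of the panel: only a flat display.
- guard (a joint): Hinge of the guard, rad: 0 shut, grows as the front lip is lifted up and back, 1.95 at the stop. No spring, weight 70 g, lightly damped: below about 1.6 it falls shut when let go (within about a second), above that it leans back on its stop and stays. Lifting takes about 0.3 N at the lip.
- guard_lip (a point): Middle of the guard's front lip: a freely turning black roller bar, 8 mm thick, 58 mm long along y (hood 66 mm wide). Shut: at (-105, 0, 89) mm in the controller's frame, 34 mm above panel level, 15 mm ahead of the box's front, so a finger fits under; it swings 90 mm about the hinge. The hood slopes up 8 mm over 30 mm from it, then runs level 60 mm to the hinge; side skirts hang 17 mm.
- guard_hinge (a point): Middle of the guard's hinge line (parallel to the controller's y), at (-15, 0, 97) mm in the controller's frame, 42 mm above the panel; does not move. On the stop, the guard's lip stands about 26 mm behind (+x) and 87 mm above this point, the hood's level plate leaning back up to 25 mm behind it, its hollow side facing the robot.
- toggle (a joint): Toggle lever, rad: near 0 off (leaning 0.4 rad towards the lip, the controller's -x), 0.8 fully on (leaning 0.4 rad towards the hinge, +x). It stays where it is left; needs about 2 to 4 N near its tip.
- toggle_tip (a point): Centre of the ball (11 mm across) at the end of the steel toggle lever (8 mm thick, 34 mm long from its pivot). Off, it is at about (-66, 0, 86) mm in the controller's frame; fully on, at (-40, 0, 86) mm.
- toggle_pivot (a point): Pivot of the toggle, at panel level, (-53, 0, 55) mm in the controller's frame; does not move.
- dish_center (a point): Bystander: closed glass Petri dish with seeds, 90 mm across, 18 mm high, loose beside the controller; this is its centre, half-way up.
- jar_center (a point): Bystander: lidded seed jar, 60 mm across, 85 mm high, loose beside the controller; this is its centre, half-way up.
- weight_center (a point): Bystander: brass balance weight with a knob, 44 mm across, 53 mm high, loose near the controller; this is its centre, half-way up.
Not all that is in view belongs to the job. There is more than one size of the controller; the one meant has the size given above.

How it is judged (in metres and radians):
On the way, in this order (a step that is already met when the one before it is completed fails the run):
1. the guard is swung up past upright while the toggle is still off (value of joint guard above 1.6 rad and value of joint toggle below 0.3 rad), for 0.1 s.
2. the toggle is pushed on while the guard is up (value of joint toggle above 0.65 rad and value of joint guard above 1 rad), for 0.1 s.
3. the guard has dropped shut over the toggle, which stays on (value of joint guard below 0.06 rad and value of joint toggle above 0.65 rad), for 0.2 s.
At the end, for the whole second after the job is handed in: The toggle is on (over 0.65 of its 0.8 rad), the guard is shut over it (within 0.06 rad), and dish, jar and weight stand within 20 mm of where they were (all of step 3 and distance of each of dish_center, jar_center, weight_center from where it was at the start of the episode below 0.02 m); the robot touches nothing.
It fails at once if the dish, the jar or the weight is pushed, lifted or carried more than 20 mm (distance of any of dish_center, jar_center, weight_center from where it was at the start of the episode above 0.02 m).
It also fails if it takes over 53 s, if anything falls off the work surface, if the arm or the gripper's body presses on something with over 40 N, if the wrist force passes 120 N, or if a joint passes its speed limit or range.

ROBOT

A 6-joint arm with a two-finger parallel gripper is mounted at the origin on the work surface. World frame = base frame: x ahead of the robot, y to its left, z up, the work surface at z = 0. Lengths are in mm, angles in rad, forces in N, time in s.
With the tool pointing down it reaches from about 325 to 750 mm from the base axis. Payload 7.6 kg.
Tool frame: the origin (TCP) lies midway between the tips of the shut fingers; the grasp point (between the pads) lies 19 mm behind it (manip.tcp_to_grasp is the z of the grasp point in the tool frame, in mm); z points along the fingers, y is the line along which they close (so a half turn about z gives the same grasp; the last joint's range is limited). The gripper opens to 85 mm and grips with 20 to 120 N. Pads are 22 mm wide; open, the fingers measure 114 mm over their backs; the gripper's body (76 mm by 85 mm) begins 54 mm behind the grasp point. The pads swing forward as they close: fully open they stand 13 mm farther back than shut.
Start: joints at [1.129, 0.052, 1.401, -0, 1.689, -0.07], TCP at [190.714, 489.156, 231.323] pointing down, gripper open.
Joint ranges: [-2.9, 2.9], [-0.91, 2.17], [0.12, 2.37], [-1.06, 4.2], [0.26, 2.73], [-2.93, 2.93]. Speed limits (rad/s): [2.57, 2.57, 3.01, 3.14, 3.14, 3.14].

INTERFACE

Orientations are given as a rotation vector (axis times angle).
In Python, from plant import manip, optics, order gives the robot as it stands.
- The arm moves only by the shell command python3 -m pendant 'ROWS' [FORCE]. ROWS is a JSON object of lists of equal length, an entry for each row: "dp": the shift along the tool's x, y, z in m, a list of three; "rotation": the turn, a rotation vector about the tool's x, y, z in degrees, a list of three; "claw": the closure, from 0 (fully open) to 1 (shut). In form: {"dp": [[x, y, z], ...], "rotation": [[rx, ry, rz], ...], "claw": [claw, ...]}. A call has 1 to 12 rows; each row is the pose to reach, as a shift and turn from the pose commanded when the call began, along the tool's axes at that moment; what a row does not reach only later rows make up. A row lasts 1/12 s, in which the tool goes at most 41.7 mm and 7.16 degrees, less where a joint would pass 70% of its speed; a pose out of reach is approached as far as the arm can. A call with a gripper value outside its range is refused whole. The fingers move at their own pace and stop on an object; FORCE is the grip in N (left out, the last holds). Time passes only in rows, so rows that repeat a pose let the fingers close. It gives the time, the measured TCP pose, the force, the opening and the grip force at its end, in the units of the state.
- manip.sense(): the state, without advancing time (a new reading comes with each control period).
- optics.capture(name): name is "scene" or "top" or "wrist"; returns (picture, depth): 480x640x3 uint8, red, green, blue; 480x640 float32, mm along the optical axis (not along the pixel's ray), 0 where there is no reading.
- optics.get_calibration(name): a dict with "intrinsics" (3x3 intrinsics, pixels), "k1" (the pictures are not rectified: a ray, as slopes to the right and down, at radius r is drawn at 1 + k1 r^2 times it, then the intrinsics apply), "xyz" and "attitude" of the camera in the world. Camera axes: x right, y down, z forward; pixel columns grow to the right and rows downward; lengths in mm; the calibration is good to about 2 mm. A picture is of the moment at which its call begins: read the wrist's pose just before it. get_calibration takes no time and is no camera call; for the wrist camera it gives the pose at the moment of the call.
- order.close_job(): hands the job in; it is judged then, once.
The state is a dict: "t": time; "joint_pos": joint angles; "qvel": joint speeds; "effort": joint torques, N m; "eef_pos": TCP position; "eef_rot": TCP orientation; "contact_force": force on the tool from outside, world axes, zero at the start; "wrist_torque": the same for the moment, N m; "gripper_width": finger opening in mm; "grip_force": force on a finger pad.
Only numpy, scipy, OpenCV 4.12 (cv2) and the standard library are available. Lean on these libraries where they do the work, as an engineer would, in place of code of your own. Each camera call takes 0.05 s, during which the arm holds its last target. There are 200 camera calls.

## Working session

There is one attempt and no reset: what is moved stays moved. The work goes in short steps, Python scripts to look and compute and a shell command to move; the robot and the scene stay as the last step left them, time stands still between calls to the robot, and variables do not carry over. Pictures are saved under pics/ and viewed, at most 10 in all, crops included, and the job is handed in when it is done.

```bash
ls; mkdir -p pics; python3 - <<'E'
from plant import manip, optics, order
import cv2,numpy as np
print(manip.sense(), manip.tcp_to_grasp)
for n in ["scene","top"]:
    p,d=optics.capture(n); c=optics.get_calibration(n); print(n,c)
    cv2.imwrite(f"pics/{n}0.png",p[:,:,::-1]); np.save(f"pics/{n}0.npy",d)
E
```

```text
pics
{'t': 0.0, 'joint_pos': array([ 1.12868359e+00,  5.28455056e-02,  1.40177303e+00,  5.29684136e-05,
        1.68858448e+00, -7.03275936e-02]), 'qvel': array([ 6.50073870e-04,  1.33988002e-03, -1.50746325e-03, -9.56845037e-05,
        1.60554865e-04, -1.25929947e-03]), 'effort': array([-8.85765639e-04, -3.81672084e+01, -3.60182726e+01, -8.48975264e-05,
        6.28779555e-03, -5.84532188e-06]), 'eef_pos': array([190.56675194, 488.85928392, 230.44346592]), 'eef_rot': array([-5.80546555e-01, -3.08701806e+00,  2.42566741e-03]), 'contact_force': array([-0.46896171,  0.07174976,  0.0425196 ]), 'wrist_torque': array([ 0.00937133, -0.02521357, -0.05311364]), 'grip_force': 0.0, 'gripper_width': 85.59935036381646} -18.700000000000003
scene {'intrinsics': array([[508.82378398,   0.        , 320.61523645],
       [  0.        , 508.82378398, 237.14571252],
       [  0.        ,   0.        ,   1.        ]]), 'k1': 0.034948311088887324, 'xyz': array([1015.3056947 ,  -21.23900453,  775.42215924]), 'attitude': array([-2.04166883, -1.72188562,  0.48605485])}
top {'intrinsics': array([[439.6468254 ,   0.        , 323.37216548],
       [  0.        , 439.6468254 , 232.59723283],
       [  0.        ,   0.        ,   1.        ]]), 'k1': -0.08041703165308449, 'xyz': array([517.01872982,  45.22469971, 887.10189541]), 'attitude': array([-2.15591965,  2.18048163, -0.09279982])}
```

View pics/scene0.png

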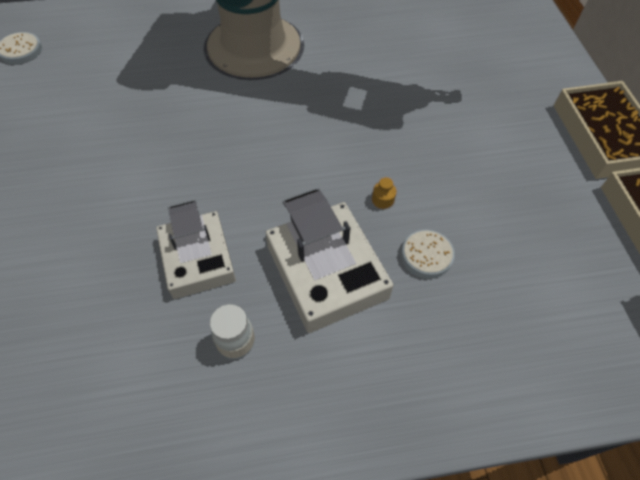

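View pics/top0.png

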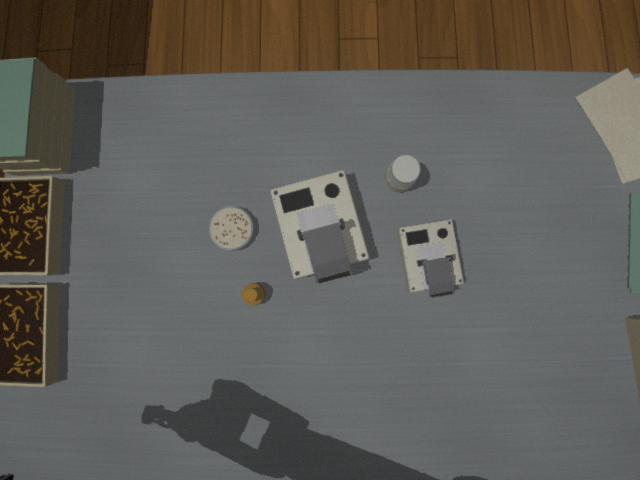

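The candidates are the large box at top (320,225) and the small box at (432,257). The large one looks about 145 x 180 mm, so I'll measure it and check it in an enlarged crop.

```bash
cat > h.py <<'E'
import numpy as np,cv2
from scipy.spatial.transform import Rotation as R
def rays(c,uv):
    K=c["intrinsics"]; k=c["k1"]
    x=cv2.undistortPoints(np.float64(uv).reshape(-1,1,2),K,np.array([k,0,0,0.])).reshape(-1,2)
    d=np.c_[x,np.ones(len(x))]
    return d@R.from_rotvec(c["attitude"]).as_matrix().T
def plane(c,uv,z):
    d=rays(c,uv); o=c["xyz"]; return o+d*((z-o[2])/d[:,2])[:,None]
def cloud(c,dep):
    v,u=np.mgrid[:480,:640]; d=rays(c,np.c_[u.ravel(),v.ravel()])
    return (c["xyz"]+d*dep.reshape(-1,1)).reshape(480,640,3)
E
python3 - <<'E'
from h import *
from plant import optics
c=optics.get_calibration("top"); p=cv2.imread("pics/top0.png"); P=cloud(c,np.load("pics/top0.npy"))
z=P[...,2]; hsv=cv2.cvtColor(p,cv2.COLOR_BGR2HSV)
roi=np.zeros(z.shape,bool); roi[140:320,190:480]=1
m=((z>35)&(z<75)&roi).astype(np.uint8)
m=((z>35)&roi).astype(np.uint8)
n,l,s,ce=cv2.connectedComponentsWithStats(m)
for i in range(1,n):
    if s[i,4]<150: continue
    k=(l==i)&(hsv[...,2]>150)&(z<75)  # panel white
    print(i,s[i],np.median(z[l==i]))
    if s[i,4]>2000:
        uv=np.argwhere(k)[:,::-1]
        w=plane(c,uv,55.)[:,:2]
        r=cv2.minAreaRect(w.astype(np.float32)); print(r, cv2.boxPoints(r))
        g=(l==i)&(z>85)&(hsv[...,2]<140)
        print("guard pts",g.sum(),P[g].mean(0),z[g].max()); q=P[g]; 
        print(cv2.minAreaRect(q[:,:2].astype(np.float32)))
for nm,lo,hi,zz in [("dish",(205,200),(260,255),18),("weight",(240,280),(268,308),30),("jar",(380,150),(425,195),85)]:
    a=P[lo[1]:hi[1],lo[0]:hi[0]].reshape(-1,3); a=a[(a[:,2]>8)]; t=a[a[:,2]>np.percentile(a[:,2],60)-3]; print(nm,t.mean(0),a[:,2].max(),t.min(0),t.max(0))
print("table",np.median(z[300:350,300:400]))
cv2.imwrite("pics/crop.png",cv2.resize(p[160:295,200:340],None,fx=4,fy=4,interpolation=cv2.INTER_CUBIC))
E
```

```text
25 [387 155  33  35 849] 83.60924002597653
46 [ 270  170   99  113 7681] 55.71862239283848
((614.1693725585938, 62.262027740478516), (174.4164581298828, 145.3880157470703), 14.799859046936035) [[511.28516  110.26758 ]
 [548.4236   -30.297049]
 [717.0536    14.256477]
 [679.91516  154.8211  ]]
guard pts 2068 [557.55545422  46.15385534 102.28928378] 887.1018954088726
((558.2691040039062, 46.443450927734375), (101.64450073242188, 85.42520904541016), 14.524456977844238)
71 [ 399  219   65   79 3788] 39.8095856541575
((550.9240112304688, -150.57833862304688), (120.6019515991211, 100.3575439453125), 8.63739013671875) [[ 483.77106 -110.02469]
 [ 498.84283 -209.24405]
 [ 618.07697 -191.13199]
 [ 603.0052   -91.91263]]
guard pts 8 [517.01872982  45.22469971 887.10189541] 887.1018954088726
((517.0187377929688, 45.224700927734375), (0.0, 0.0), 0.0)
128 [244 288  14  14 151] 52.0439633713039
dish [611.04884493 236.54003529  26.26841104] 887.1018954088726 [517.01872982  45.22469971  15.7539299 ] [655.98037157 280.75097904 887.10189541]
weight [481.15270351 187.14602457  60.03104957] 887.1018954088726 [459.3621711   45.22469971  30.14152108] [517.01872982 212.25527835 887.10189541]
jar [ 709.44337779 -100.11359917   93.97459075] 887.1018954088726 [ 517.01872982 -127.71100733   81.09716309] [737.58701371  45.22469971 887.10189541]
table -0.5169109064769373
```

View pics/crop.png

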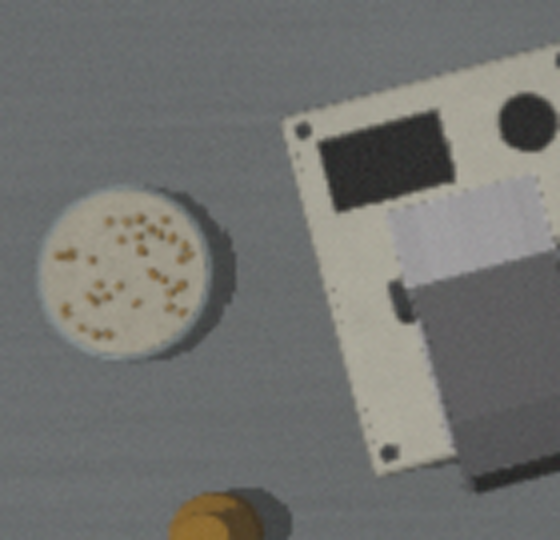

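The crop confirms it: the large white box is about 175x145 mm in the mask, against 120x100 for the small one, and it has the full-size dark hood with the roller at crop (475–560, 490–465). Its centre is at about (614, 62) with yaw 14.7°. My plan is to hold the fingers shut and tilted 45°, and lift the lip along its arc.

```bash
cat > go.py <<'E'
# usage: go.py x y z a  -> target in controller frame (mm), a = degrees below horizontal
import sys
from h import *
from plant import manip
C=np.array([614.2,62.3,0]); psi=14.7
B=R.from_euler('z',psi,degrees=True)
def tool(a): # columns x,y,z in controller frame
    a=np.radians(a); z=np.array([np.cos(a),0,-np.sin(a)]); y=np.array([0,1.,0]); return np.c_[np.cross(y,z),y,z]
s=manip.sense(); Rc=R.from_rotvec(s["eef_rot"]); p=s["eef_pos"]
print("now t",round(s["t"],2),"ctrl",B.inv().apply(p-C).round(1),"F",s["contact_force"].round(1),"z",B.inv().apply(Rc.as_matrix()[:,2]).round(2),"q",s["joint_pos"].round(2))
if len(sys.argv)>4:
    v=list(map(float,sys.argv[1:])); t=C+B.apply(v[:3]); Rt=B*R.from_matrix(tool(v[3]))
    print("dp",(Rc.inv().apply(t-p)/1000).round(4),"rot",(Rc.inv()*Rt).as_rotvec(degrees=True).round(1))
E
python3 go.py -150 0 130 45
```

```text
now t 0.1 ctrl [-301.5  520.1  230.6] F [-0.1  0.1 -0.8] z [-0. -0. -1.] q [ 1.13  0.05  1.4   0.    1.69 -0.07]
dp [-0.4283 -0.3316  0.101 ] rot [-14.2 -43.5 -34.1]
```

```bash
python3 -m pendant '{"dp":[[-0.43,-0.33,0.1],[-0.43,-0.33,0.1],[-0.43,-0.33,0.1],[-0.43,-0.33,0.1],[-0.43,-0.33,0.1],[-0.43,-0.33,0.1],[-0.43,-0.33,0.1],[-0.43,-0.33,0.1],[-0.43,-0.33,0.1],[-0.43,-0.33,0.1],[-0.43,-0.33,0.1],[-0.43,-0.33,0.1]],"rotation":[[-14.2,-43.5,-34.1],[-14.2,-43.5,-34.1],[-14.2,-43.5,-34.1],[-14.2,-43.5,-34.1],[-14.2,-43.5,-34.1],[-14.2,-43.5,-34.1],[-14.2,-43.5,-34.1],[-14.2,-43.5,-34.1],[-14.2,-43.5,-34.1],[-14.2,-43.5,-34.1],[-14.2,-43.5,-34.1],[-14.2,-43.5,-34.1]],"claw":[1,1,1,1,1,1,1,1,1,1,1,1]}' 20; python3 go.py -150 0 130 45
```

```text
t: 1.1
eef_pos: [428.4, 104.0, 157.9]
eef_rot: [-0.302, 2.337, 0.126]
contact_force: [1.3, 1.9, -0.5]
gripper_width: -0.4
grip_force: 0.0
now t 1.1 ctrl [-169.1   87.5  157.9] F [ 1.3  1.9 -0.5] z [ 0.71  0.   -0.7 ] q [ 0.07 -0.83  2.37  0.18  0.83 -1.83]
dp [ 0.0063 -0.0875  0.0332] rot [0.  0.2 0. ]
```

```bash
python3 -m pendant '{"dp":[[0.006,-0.03,0.03],[0.006,-0.06,0.034],[0.006,-0.0875,0.034],[0.006,-0.0875,0.034],[0.006,-0.0875,0.034]],"rotation":[[0,0,0],[0,0,0],[0,0,0],[0,0,0],[0,0,0]],"claw":[1,1,1,1,1]}'; python3 go.py -130 0 64 45
python3 - <<'E'
from h import *
from plant import optics
p,d=optics.capture("wrist"); c=optics.get_calibration("wrist"); print(c["xyz"])
cv2.imwrite("pics/w1.png",p[:,:,::-1]); np.save("pics/w1.npy",d); np.save("pics/w1c.npy",c,allow_pickle=True)
E
```

```text
t: 1.52
eef_pos: [468.6, 24.5, 127.5]
eef_rot: [-0.298, 2.344, 0.126]
contact_force: [-0.5, 0.4, -0.6]
gripper_width: -0.2
grip_force: 0.0
now t 1.52 ctrl [-150.4    0.4  127.5] F [-0.5  0.4 -0.6] z [ 0.7  -0.   -0.71] q [-0.22 -0.61  2.31  0.48  0.78 -2.28]
dp [ 0.0302 -0.0005  0.0594] rot [-0.  -0.2 -0.2]
[320.9606664  -12.04319806 175.10399883]
```

View pics/w1.png

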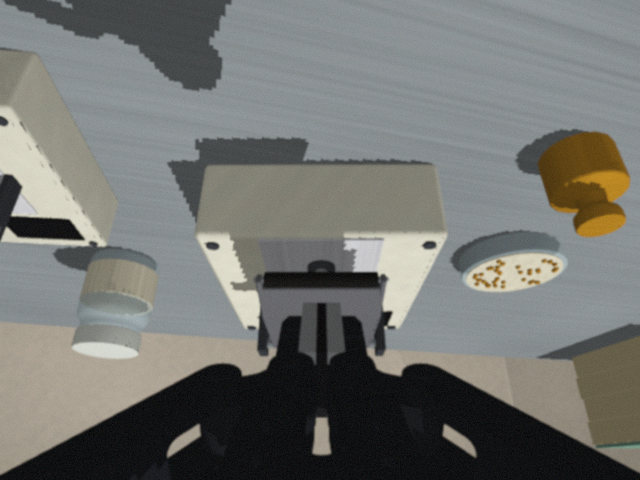

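The wrist view is upside down. The black roller spans about (265–380, 281), the toggle ball is at (321, 267), and the shut fingers sit centred on both. I'll check the lip position with a ray, then go down in front of it.

```bash
python3 - <<'E'
from h import *
c=np.load("pics/w1c.npy",allow_pickle=True).item()
g=cv2.cvtColor(cv2.imread("pics/w1.png"),cv2.COLOR_BGR2GRAY)
print(g[262:298,300])
C=np.array([614.2,62.3,0]);B=R.from_euler('z',14.7,degrees=True)
print(B.inv().apply(plane(c,[[264,280],[379,281],[321,281]],89)-C).round(1))
print(B.inv().apply(plane(c,[[205,240],[438,240]],55)-C).round(1))
E
python3 -m pendant '{"dp":[[0.012,0,0.02],[0.024,0,0.04],[0.032,0,0.058],[0.032,0,0.058]],"rotation":[[0,0,0],[0,0,0],[0,0,0],[0,0,0]],"claw":[1,1,1,1]}'; python3 go.py -105 0 64 45
```

```text
[110 107 112 110 108 112 108 109 107  79  46  26  19  22   4  11  23  16
  25  21  21  24  29  25  30  45  68  83  97 105 104 103 106 106 107 101]
[[-107.3  -26.1   89. ]
 [-105.7   31.8   89. ]
 [-105.9    2.5   89. ]]
[[-87.7 -64.9  55. ]
 [-87.1  70.7  55. ]]
t: 1.9
eef_pos: [484.2, 33.3, 60.2]
eef_rot: [-0.307, 2.348, 0.132]
contact_force: [-0.2, 0.3, -0.7]
gripper_width: 0.1
grip_force: 0.0
now t 1.9 ctrl [-133.1    4.9   60.2] F [-0.2  0.3 -0.7] z [ 0.7   0.01 -0.71] q [-0.19 -0.39  2.32  0.6   0.58 -2.42]
dp [-0.0227 -0.005   0.017 ] rot [ 0.4 -0.5  0. ]
```

```bash
python3 -m pendant '{"dp":[[-0.01,-0.002,0.009],[-0.021,-0.002,0.018],[-0.021,-0.002,0.018],[-0.021,-0.002,0.018]],"rotation":[[0,0,0],[0,0,0],[0,0,0],[0,0,0]],"claw":[1,1,1,1]}'; python3 go.py -106 2.5 67 45
python3 - <<'E'
import numpy as np
for th in np.arange(0,1.96,.15):
    f=np.radians(185.1)-th; x=-15+90.35*np.cos(f); z=97+90.35*np.sin(f)
    dx,dz=x+105,z-89
    print(round(th,2),"lip",round(x),round(z),"tool dx dz",round(-(dx+dz)*.707),round((dx-dz)*.707))
E
```

```text
t: 2.23
eef_pos: [513.5, 37.2, 67.7]
eef_rot: [-0.306, 2.341, 0.128]
contact_force: [-0.4, -0.3, -0.9]
gripper_width: 0.2
grip_force: 0.2
now t 2.23 ctrl [-103.8    1.3   67.7] F [-0.4 -0.3 -0.9] z [ 0.71  0.   -0.71] q [-0.16 -0.3   2.24  0.59  0.54 -2.4 ]
dp [ 0.002   0.0012 -0.0011] rot [ 0.2 -0.   0.1]
0.0 lip -105 89 tool dx dz 0 0
0.15 lip -105 103 tool dx dz -9 -10
0.3 lip -103 116 tool dx dz -20 -18
0.45 lip -100 129 tool dx dz -32 -24
0.6 lip -94 141 tool dx dz -45 -29
0.75 lip -86 152 tool dx dz -58 -32
0.9 lip -77 163 tool dx dz -72 -32
1.05 lip -67 171 tool dx dz -85 -31
1.2 lip -55 178 tool dx dz -98 -28
1.35 lip -43 183 tool dx dz -111 -22
1.5 lip -29 186 tool dx dz -122 -15
1.65 lip -16 187 tool dx dz -133 -7
1.8 lip -2 186 tool dx dz -141 4
1.95 lip 11 184 tool dx dz -149 15
```

```bash
python3 -m pendant '{"dp":[[-0.004,0,-0.005],[-0.009,0,-0.010],[-0.014,0,-0.014],[-0.020,0,-0.018],[-0.026,0,-0.021],[-0.032,0,-0.024],[-0.038,0,-0.027],[-0.045,0,-0.029],[-0.051,0,-0.031],[-0.058,0,-0.032],[-0.065,0,-0.032],[-0.072,0,-0.032]],"rotation":[[0,0,0],[0,0,0],[0,0,0],[0,0,0],[0,0,0],[0,0,0],[0,0,0],[0,0,0],[0,0,0],[0,0,0],[0,0,0],[0,0,0]],"claw":[1,1,1,1,1,1,1,1,1,1,1,1]}'; python3 go.py -78 2.5 141 45
python3 - <<'E'
from h import *
from plant import optics
p,d=optics.capture("scene")
cv2.imwrite("pics/s2.png",cv2.resize(p[100:340,200:460,::-1],None,fx=2,fy=2))
E
```

```text
t: 3.23
eef_pos: [541.5, 43.3, 140.6]
eef_rot: [-0.303, 2.342, 0.127]
contact_force: [0.3, -0.5, -0.4]
gripper_width: -0.3
grip_force: 0.2
now t 3.23 ctrl [-75.1   0.  140.6] F [ 0.3 -0.5 -0.4] z [ 0.71  0.   -0.71] q [-0.13 -0.34  2.11  0.44  0.68 -2.2 ]
dp [ 0.0018  0.0025 -0.0023] rot [ 0.1 -0.1  0. ]
```

View pics/s2.png

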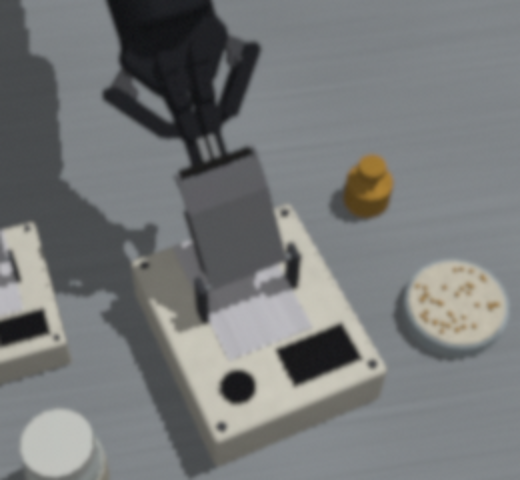

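The picture shows the guard halfway up, with the lip at crop (180–255, 165) resting on the fingers and everything else untouched. I'll continue over the top.

```bash
python3 -m pendant '{"dp":[[-0.006,0.001,0],[-0.013,0.002,0.001],[-0.019,0.002,0.002],[-0.026,0.002,0.004],[-0.033,0.002,0.007],[-0.039,0.002,0.010],[-0.045,0.002,0.013],[-0.050,0.002,0.017],[-0.056,0.002,0.021],[-0.061,0.002,0.025],[-0.065,0.002,0.031],[-0.069,0.002,0.036]],"rotation":[[0,0,0],[0,0,0],[0,0,0],[0,0,0],[0,0,0],[0,0,0],[0,0,0],[0,0,0],[0,0,0],[0,0,0],[0,0,0],[0,0,0]],"claw":[1,1,1,1,1,1,1,1,1,1,1,1]}'; python3 go.py -100 2.5 200 70
python3 - <<'E'
from h import *
from plant import optics
p,d=optics.capture("scene")
cv2.imwrite("pics/s3.png",cv2.resize(p[100:340,200:460,::-1],None,fx=2,fy=2))
E
```

```text
t: 4.28
eef_pos: [613.0, 64.2, 163.1]
eef_rot: [-0.303, 2.342, 0.127]
contact_force: [0.3, -0.5, -0.6]
gripper_width: 0.1
grip_force: 0.0
now t 4.28 ctrl [ -0.7   2.2 163.1] F [ 0.3 -0.5 -0.6] z [ 0.71  0.   -0.71] q [-0.06 -0.14  1.89  0.36  0.66 -2.09]
dp [ 0.0443  0.0005 -0.0962] rot [ 0.1 24.9  0. ]
```

View pics/s3.png

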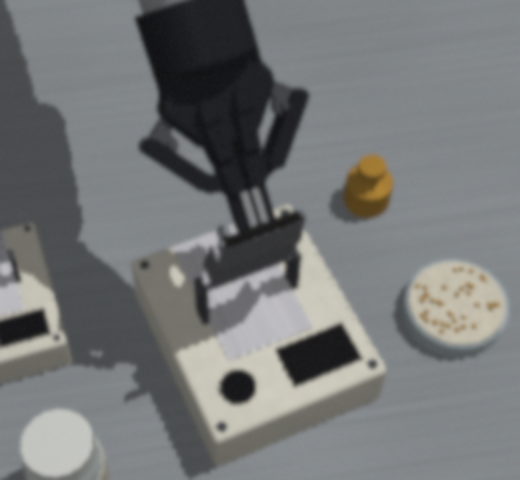

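The guard is past upright and leaning back: the lip is at crop (222–302, 232), behind the fingers. Next I back off, pitch to 70° and come down in front of the toggle.

```bash
python3 -m pendant '{"dp":[[0.017,0,-0.017],[0.034,0,-0.034],[0.050,0,-0.050],[0.0665,0,-0.0665],[0.0665,0,-0.0665],[0.080,0,-0.053],[0.095,0,-0.038],[0.110,0,-0.023],[0.122,0,-0.011],[0.1285,0,-0.0045],[0.1285,0,-0.0045]],"rotation":[[0,0,0],[0,5,0],[0,12,0],[0,19,0],[0,25,0],[0,25,0],[0,25,0],[0,25,0],[0,25,0],[0,25,0],[0,25,0]],"claw":[1,1,1,1,1,1,1,1,1,1,1]}'; python3 go.py -50 2.5 76 70
python3 - <<'E'
from h import *
from plant import optics
p,d=optics.capture("scene")
cv2.imwrite("pics/s4.png",cv2.resize(p[140:300,240:400,::-1],None,fx=3.5,fy=3.5))
E
```

```text
t: 5.25
eef_pos: [519.9, 40.2, 73.3]
eef_rot: [-0.36, 2.778, 0.066]
contact_force: [-0.2, 0.5, 0.6]
gripper_width: -0.1
grip_force: 0.0
now t 5.25 ctrl [-96.8   2.5  73.3] F [-0.2  0.5  0.6] z [ 0.34  0.   -0.94] q [-0.05 -0.08  1.89  0.12  1.01 -1.93]
dp [-0.045  -0.0001  0.0132] rot [ 0.2 -0.3  0. ]
```

View pics/s4.png

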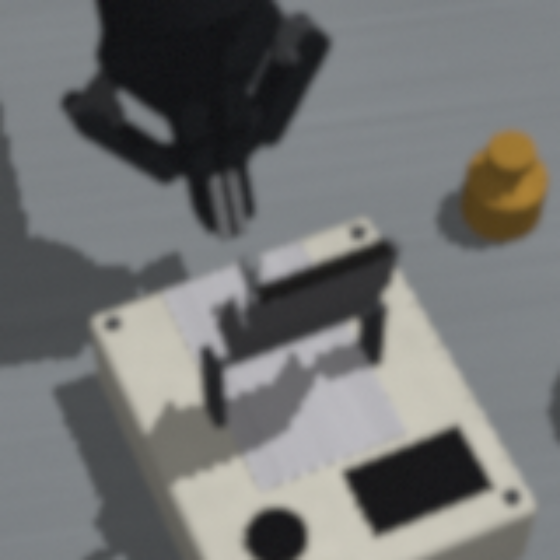

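```bash
python3 -m pendant '{"dp":[[-0.007,0,0.001],[-0.014,0,0.003],[-0.019,0,0.005],[-0.024,0,0.007],[-0.029,0,0.009],[-0.033,0,0.010],[-0.037,0,0.0115],[-0.037,0,0.0115]],"rotation":[[0,0,0],[0,0,0],[0,0,0],[0,0,0],[0,0,0],[0,0,0],[0,0,0],[0,0,0]],"claw":[1,1,1,1,1,1,1,1]}'; python3 go.py -50 2.5 76 70
```

```text
t: 5.97
eef_pos: [559.2, 50.2, 77.4]
eef_rot: [-0.36, 2.773, 0.065]
contact_force: [0.0, -0.7, -0.6]
gripper_width: -0.1
grip_force: 0.1
now t 5.97 ctrl [-56.3   2.2  77.4] F [ 0.  -0.7 -0.6] z [ 0.34  0.   -0.94] q [-0.02  0.02  1.78  0.11  1.01 -1.9 ]
dp [-0.0055  0.0002  0.0035] rot [ 0.1 -0.1  0.1]
```

```bash
python3 -m pendant '{"dp":[[-0.002,0,0.001],[-0.004,0,0.002],[-0.004,0,0.002]],"rotation":[[0,0,0],[0,0,0],[0,0,0]],"claw":[1,1,1]}'; python3 -m pendant '{"dp":[[-0.002,0,0.001],[-0.003,0,0.001],[-0.003,0,0.001]],"rotation":[[0,0,0],[0,0,0],[0,0,0]],"claw":[1,1,1]}';python3 -m pendant '{"dp":[[-0.002,0,0.001],[-0.002,0,0.001]],"rotation":[[0,0,0],[0,0,0]],"claw":[1,1]}'; python3 go.py
```

```text
t: 6.22
eef_pos: [561.5, 50.7, 76.6]
eef_rot: [-0.36, 2.778, 0.064]
contact_force: [-15.0, -5.1, 7.5]
gripper_width: -0.1
grip_force: 8.9
t: 6.47
eef_pos: [562.2, 50.8, 76.1]
eef_rot: [-0.361, 2.784, 0.064]
contact_force: [-35.0, -9.9, 20.4]
gripper_width: -0.2
grip_force: 20.4
t: 6.63
eef_pos: [562.6, 50.8, 75.7]
eef_rot: [-0.362, 2.789, 0.063]
contact_force: [-51.3, -13.2, 31.2]
gripper_width: -0.0
grip_force: 31.2
now t 6.63 ctrl [-52.8   2.   75.7] F [-51.3 -13.2  31.2] z [ 0.33  0.   -0.95] q [-0.02  0.04  1.76  0.11  1.02 -1.89]
```

```bash
python3 -m pendant '{"dp":[[0.014,0,-0.004],[0.028,0,-0.01],[0.038,0,-0.014],[0.025,0,-0.05],[0.012,0,-0.085],[0,0,-0.12],[-0.01,0,-0.145],[-0.01,0,-0.145],[-0.01,0,-0.145]],"rotation":[[0,0,0],[0,0,0],[0,0,0],[0,5,0],[0,10,0],[0,15,0],[0,20,0],[0,20,0],[0,20,0]],"claw":[1,1,1,1,1,1,1,1,1]}'; python3 go.py 50 2.5 230 90
python3 - <<'E'
from h import *
from plant import optics
p,d=optics.capture("scene")
cv2.imwrite("pics/s5.png",cv2.resize(p[160:280,260:380,::-1],None,fx=4.5,fy=4.5,interpolation=cv2.INTER_CUBIC))
E
```

```text
t: 7.38
eef_pos: [531.2, 42.5, 218.4]
eef_rot: [-0.405, 3.112, 0.001]
contact_force: [0.2, 0.0, -0.6]
gripper_width: 0.1
grip_force: 0.0
now t 7.38 ctrl [-85.3   1.9 218.4] F [ 0.2  0.  -0.6] z [ 0.  0. -1.] q [ 0.01  0.08  1.4   0.    1.66 -1.82]
dp [-0.1353  0.0003 -0.0111] rot [0.  0.2 0.1]
```

View pics/s5.png

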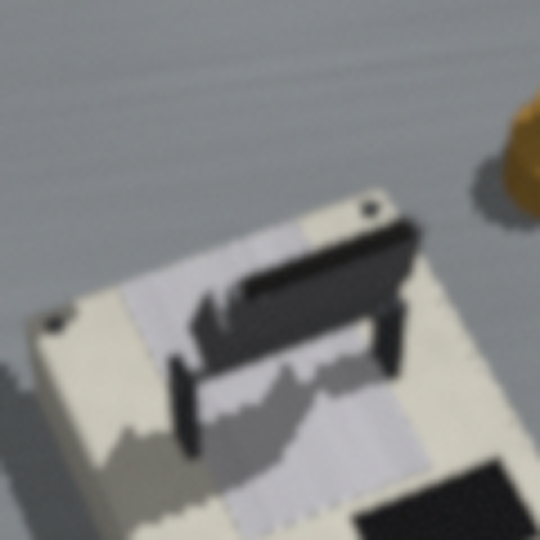

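The toggle no longer shows in front of the guard, which fits with it being fully over, and the hard stop came at the predicted position. The guard is still leaning back with its lip at crop (245–415, 260). Now I go over it and come down behind.

```bash
python3 -m pendant '{"dp":[[-0.02,0,-0.012],[-0.055,0,-0.012],[-0.09,0,-0.012],[-0.12,0,-0.012],[-0.138,0,-0.012],[-0.138,0,-0.012],[-0.138,0,0.01],[-0.138,0,0.03],[-0.138,0,0.05],[-0.138,0,0.053],[-0.138,0,0.053]],"rotation":[[0,0,0],[0,0,0],[0,0,0],[0,0,0],[0,0,0],[0,0,0],[0,0,0],[0,0,0],[0,0,0],[0,0,0],[0,0,0]],"claw":[1,1,1,1,1,1,1,1,1,1,1]}'; python3 go.py
```

```text
t: 8.35
eef_pos: [661.2, 77.1, 161.0]
eef_rot: [0.403, -3.109, -0.002]
contact_force: [-0.7, -0.7, 0.2]
gripper_width: -0.1
grip_force: 0.0
now t 8.35 ctrl [ 49.2   2.4 161. ] F [-0.7 -0.7  0.2] z [-0.01  0.   -1.  ] q [ 0.06  0.49  1.03  0.    1.64 -1.77]
```

```bash
python3 -m pendant '{"dp":[[0.008,0,0],[0.016,0,0],[0.024,0,0],[0.032,0,0],[0.040,0,0],[0.048,0,0],[0.056,0,0],[0.064,0,0],[0.073,0,0],[0.073,0,0],[0.065,0,-0.03],[0.055,0,-0.06]],"rotation":[[0,0,0],[0,0,0],[0,0,0],[0,0,0],[0,0,0],[0,0,0],[0,0,0],[0,0,0],[0,0,0],[0,0,0],[0,0,0],[0,0,0]],"claw":[1,1,1,1,1,1,1,1,1,1,1,1]}'; python3 -m pendant '{"dp":[[0,0,-0.04],[0,0,-0.06],[0,0,-0.06],[0,0,-0.06],[0,0,-0.06],[0,0,-0.06],[0,0,-0.06],[0,0,-0.06],[0,0,-0.06],[0,0,-0.06],[0,0,-0.06],[0,0,-0.06]],"rotation":[[0,0,0],[0,0,0],[0,0,0],[0,0,0],[0,0,0],[0,0,0],[0,0,0],[0,0,0],[0,0,0],[0,0,0],[0,0,0],[0,0,0]],"claw":[1,1,1,1,1,1,1,1,1,1,1,1]}'; python3 go.py
python3 - <<'E'
from h import *
from plant import optics
p,d=optics.capture("scene")
cv2.imwrite("pics/s6.png",p[:,:,::-1])
p,d=optics.capture("top"); P=cloud(optics.get_calibration("top"),d)
C=np.array([614.2,62.3,0]);B=R.from_euler('z',14.7,degrees=True)
Q=B.inv().apply((P.reshape(-1,3)-C)); k=(abs(Q[:,1]-2)<25)&(Q[:,2]<150)&(Q[:,2]>10)
for x in (-105,-95,-85,-70,-50,-30): 
    q=Q[k&(abs(Q[:,0]-x)<3),2]; print(x,len(q),np.median(q) if len(q) else None)
E
```

```text
t: 9.35
eef_pos: [608.9, 63.2, 223.6]
eef_rot: [0.403, -3.111, -0.002]
contact_force: [1.8, 0.0, 0.9]
gripper_width: -0.1
grip_force: 0.0
t: 10.35
eef_pos: [609.9, 63.3, 283.5]
eef_rot: [0.404, -3.114, -0.002]
contact_force: [-1.1, 0.4, 0.5]
gripper_width: 0.2
grip_force: 0.0
now t 10.35 ctrl [ -3.9   2.  283.5] F [-1.1  0.4  0.5] z [-0.  0. -1.] q [ 0.04  0.3   1.02  0.    1.82 -1.79]
-105 31 92.30393022824545
-95 93 94.58685028352794
-85 94 97.06383902059711
-70 90 99.38044935504062
-50 94 99.31580706638299
-30 92 99.56389153407825
```

View pics/s6.png

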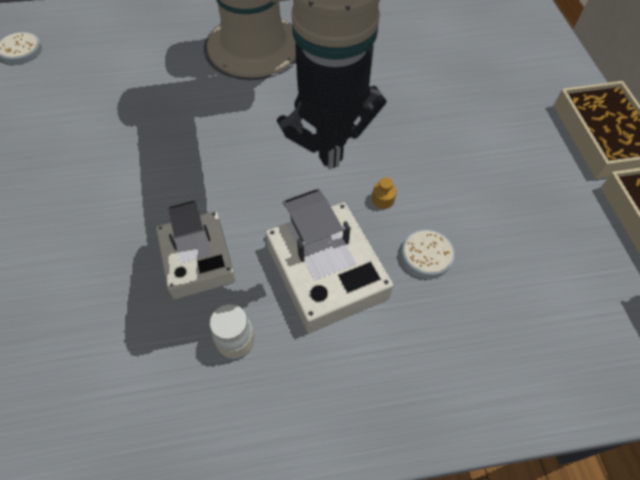

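The guard is shut flat: the plate is level at 99 mm and the lip top is at 92 mm. The dish, jar and weight are where they started, and the arm is clear above. Handing in.

```bash
python3 -c "
from plant import order; print(order.close_job())"
```

```text
the job is handed in; nothing more can be done
None
```

I handed the job in at about 10 s: the guard measured shut, and the dish, jar and weight look unmoved. The toggle should be fully on, judged by it reaching its hard stop at the expected position, since it is hidden under the guard; no verdict came back.

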